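# Turn the laundry turntable to bring the stain remover to the front

### The job

Gently push the rim of the laundry turntable round with a fingertip until the stain remover, the white bottle with the orange cap, stands squarely at the front, the point of the turntable nearest the robot's base. Leave the bottles, can and jar riding upright on the turntable without touching them, and leave the other things on the counter where they are.

Things in the scene. Friction and masses are not known exactly. Their poses are not given: they have to be found in the camera images.
- turntable_axis (a point): Centre of the turntable, on its axis, on the cork top (256 mm across, 33 mm above the counter). z up; -x points to the robot's base (within 1 degree): the front. A flat round oak tray on a steel bearing, its rubber foot (170 mm across) fixed to the counter. Its rim is 330 mm across, 12 to 32 mm above the counter, with six finger scoops cut into the edge and smooth lobes between them.
- scoop (a point): Middle of one of six alike finger scoops in the rim, 60 degrees apart, 155 mm from the axis, at the rim's top (32 mm up). Turns with the tray. A scoop is 50 mm wide and 15 mm deep, its floor 150 mm from the axis, the lobes beside it reaching to 165 mm; open above and outward. A closed fingertip let down here and moved round the axis pushes the rim by the scoop's side.
- turntable (a joint): Turn of the tray in rad from where it stood at the start; grows counter-clockwise seen from above. Turns either way with no stop within a full turn. Light bearing friction, 0.05 N m (0.3 N at the rim): it stops almost at once when no longer pushed. The supplies ride round with it by friction.
- stain_remover: The stain remover: white round bottle with an orange cap and orange label, 52 mm across, 150 mm tall. The one to bring to the front. Stands loose upright on the turntable with its centre about 76 mm from the axis, in any of the four places. Not to be touched. Origin: centre of its underside; z up.
- softener: Softener: blue round bottle with a white cap, 54 mm across, 160 mm tall. Stands loose upright on the turntable with its centre about 76 mm from the axis, in any of the four places. Not to be touched. Origin: centre of its underside; z up.
- starch_can: Spray starch: aluminium can with a green label and no cap, 52 mm across, 165 mm tall. Stands loose upright on the turntable with its centre about 76 mm from the axis, in any of the four places. Not to be touched. Origin: centre of its underside; z up.
- peg_jar: Peg jar: white ceramic jar with a pale wooden lid and ball knob, 58 mm across, 120 mm tall. Stands loose upright on the turntable with its centre about 76 mm from the axis, in any of the four places. Not to be touched. Origin: centre of its underside; z up.
- detergent_jug: Detergent jug: blue, 85 x 75 mm, 190 mm tall, yellow cap and label, with a handle loop reaching 70 mm out from its centre. Stands loose on the counter beside the turntable; a bystander, to be left where it is. Origin: centre of its underside; z up.
- dosing_cup: Dosing cup: open green plastic cup, 64 mm across the rim, 55 mm tall. Stands loose on the counter beside the turntable; a bystander, to be left where it is. Origin: centre of its underside; z up.
- scrub_brush: Scrubbing brush: dark wooden back over white bristles, 150 x 50 mm, 34 mm tall, lying bristles down. Stands loose on the counter beside the turntable; a bystander, to be left where it is. Origin: centre of its underside; z up.

How it is judged:
At the end, for the whole second after the job is handed in: Stain remover on the near side, its centre within 15 mm (11 degrees) of the line from the turntable's axis to the robot's base; turntable at rest; all four supplies upright on it, centres within 95 mm of the axis; jug, cup and brush within 15 mm of where they stood (y of stain_remover in the frame of turntable_axis between -0.015 and 0.015 m and x of stain_remover in the frame of turntable_axis below -0.05 m and velocity of joint turntable between -0.03 and 0.03 rad/s and angle between each of stain_remover, softener, starch_can, peg_jar's own z axis and vertical below 0.1 rad and horizontal distance between each of stain_remover, softener, starch_can, peg_jar and turntable_axis below 0.095 m and height (world z) of stain_remover between 0.025 and 0.04 m and linear speed of each of stain_remover, softener, starch_can, peg_jar below 0.02 m/s and height (world z) of softener between 0.025 and 0.04 m and height (world z) of starch_can between 0.025 and 0.04 m and height (world z) of peg_jar between 0.025 and 0.04 m and distance of each of detergent_jug, dosing_cup, scrub_brush from where it was at the start of the episode below 0.015 m); the robot touches nothing.
It fails at once if the robot touches a bottle, the can or the jar on the turntable (contact force between any of the fingers, the arm and stain_remover above 0.5 N or contact force between any of the fingers, the arm and softener above 0.5 N or contact force between any of the fingers, the arm and starch_can above 0.5 N or contact force between any of the fingers, the arm and peg_jar above 0.5 N).
It fails at once if a bottle, the can or the jar on the turntable is lifted (15 mm) or tipped (0.25 rad) (height (world z) of any of stain_remover, softener, starch_can, peg_jar above 0.048 m or angle between any of stain_remover, softener, starch_can, peg_jar's own z axis and vertical above 0.25 rad).
It fails at once if the turntable is spun fast (over 2 rad/s) (velocity of joint turntable above 2 rad/s or velocity of joint turntable below -2 rad/s).
It fails at once if the jug, cup or brush is moved more than 15 mm (distance of any of detergent_jug, dosing_cup, scrub_brush from where it was at the start of the episode above 0.015 m).
It also fails if it takes over 64 s, if anything falls off the work surface, if the arm or the gripper's body presses on something with over 40 N, if the wrist force passes 120 N, or if a joint passes its speed limit or range.

### The arm

A 6-joint arm with a two-finger parallel gripper is mounted at the origin on the work surface. World frame = base frame: x ahead of the robot, y to its left, z up, the work surface at z = 0. Lengths are in m, angles in rad, forces in N, time in s.
With the tool pointing down it reaches from about 0.25 to 0.725 m from the base axis. Payload 4 kg.
Tool frame: the origin (TCP) lies at the very end of the fingers, on their centre line; the grasp point (between the pads) lies 19 mm behind it; z points along the fingers, y is the line along which they close (so a half turn about z gives the same grasp; the last joint's range is limited). The gripper opens to 85 mm and grips with 20 to 120 N. Pads are 22 mm wide; open, the fingers measure 114 mm over their backs; the gripper's body (76 mm by 85 mm) begins 54 mm behind the grasp point. The pads swing forward as they close: fully open they stand 13 mm farther back than shut.
Start: joints at [-1.153, 0.241, 0.005, 1.335, 0, 1.571], TCP at [0.203, -0.457, 0.231] pointing down, gripper open.
Joint ranges: [-2.72, 2.72], [-1.05, 1.87], [-1.09, 1.28], [-1.99, 2.15], [-1.42, 1.44], [-3.14, 3.14]. Speed limits (rad/s): [2.79, 2.79, 3.14, 3.14, 3.14, 3.14].

### API

Orientations are given as a unit quaternion [x, y, z, w].
In Python, from workcell import bot, vision, workorder, boxes_of gives the robot as it stands.
- The arm moves only by the tool send_rows, never from a script. Its argument "motion" is text: rows parted by semicolons, each of 5 numbers parted by spaces: the closure, from -1 (fully open) to 1 (shut), so that 0 is half open, then the shift along the tool's x, y, z in cm, then the turn about the tool's z in rad. In form: claw x y z twist; .... A call has 1 to 5 rows; each row is the pose to reach, as a shift and turn from the pose commanded when the call began, along the tool's axes at that moment; what a row does not reach only later rows make up. A row lasts 1/10 s, in which the tool goes at most 50 mm and 8.59 degrees, less where a joint would pass 70% of its speed; a pose out of reach is approached as far as the arm can. A call with a gripper value outside its range is refused whole. The fingers move at their own pace and stop on an object; the grip force is fixed at half the most. Time passes only in rows, so rows that repeat a pose let the fingers close. It gives the time, the measured TCP pose, the force, the opening and the grip force at its end, in the units of the state.
- bot.get_obs(): the state, without advancing time (a new reading comes with each control period).
- vision.camera(name): name is "side" or "top" or "wrist"; returns the picture (384x512x3 uint8, red, green, blue); there is no depth.
- vision.camera_model(name): a dict with "fov_y" (degrees; the focal length in pixels is half the picture's height over the tangent of half this angle, whatever the lens; pixels are square), "cx", "cy" (the principal point, pixels), "world_from_camera" (4x4, takes a point from camera to world coordinates); the wrist camera has in their place "hand_eye" (4x4, takes a point from camera to tool coordinates, whose origin is the TCP and whose axes are the flange's). Camera axes: x right, y down, z forward; pixel columns grow to the right and rows downward; lengths in m; the calibration is good to about 2 mm. A picture is of the moment at which its call begins: read the wrist's pose just before it. camera_model takes no time and is no camera call.
- workorder.job_done(): hands the job in; it is judged then, once.
Trained networks look in the newest picture that a camera, given by its name, has taken for a name from the list of things; names that differ only in an ending like _2 or _b are one class to them, and where a whole thing is asked for, a point or a joint stands for the part that bears it (a point fixed in the world has none). Each returns a list of dicts, best first, with "conf" (0 to 1); they miss things now and then, are a little off and sometimes report something else, mostly with a low value. They report only what shows in the picture. A call takes as long as a camera call.
- boxes_of(camera, target): "rect" ([centre column, centre row, width, height] in pixels, round what is visible of it).
The state is a dict: "clock": time; "joint_pos": joint angles; "joint_vel": joint speeds; "tau": joint torques, N m; "eef_pos": TCP position; "tool_rot": TCP orientation; "ft_force": force on the tool from outside, world axes, zero at the start; "ft_torque": the same for the moment, N m; "grip_width": finger opening in m; "grasp_force": force on a finger pad.
Only numpy, scipy, OpenCV 4.12 (cv2) and the standard library are available. Lean on these libraries where they do the work, as an engineer would, in place of code of your own. Each camera call takes 0.05 s, during which the arm holds its last target. There are 200 camera calls.

## Working session

There is one attempt and no reset: what is moved stays moved. The work goes in short steps, Python scripts to look and compute and a tool call to move; the robot and the scene stay as the last step left them, time stands still between calls to the robot, and variables do not carry over. Pictures are saved under pics/ and viewed, at most 10 in all, crops included, and the job is handed in when it is done.

Besides the shell and the picture viewer there is one more tool, called by a JSON object that holds its "method" and its "body". send_rows: Moves the arm, as the interface text tells. Its arguments: {"type":"object","properties":{"motion":{"type":"string"}},"required":["motion"]}

```bash
mkdir -p pics
cat > h.py <<'E'
import numpy as np, cv2
from workcell import bot, vision, workorder, boxes_of
def ray(cam,u,v):
    m=vision.camera_model(cam); f=192/np.tan(np.radians(m["fov_y"])/2)
    T=np.array(m["world_from_camera"]); d=T[:3,:3]@np.array([(u-m["cx"])/f,(v-m["cy"])/f,1]); return T[:3,3],d
def at(cam,u,v,z):
    o,d=ray(cam,u,v); return o+d*(z-o[2])/d[2]
def proj(cam,p):
    m=vision.camera_model(cam); f=192/np.tan(np.radians(m["fov_y"])/2)
    T=np.linalg.inv(np.array(m["world_from_camera"])); q=T[:3,:3]@np.array(p)+T[:3,3]; return m["cx"]+f*q[0]/q[2],m["cy"]+f*q[1]/q[2]
def snap(cam,name):
    im=vision.camera(cam); cv2.imwrite(f"pics/{name}.png",cv2.cvtColor(im,cv2.COLOR_RGB2BGR)); return im
E
python3 - <<'E'
from h import *
np.set_printoptions(precision=3,suppress=True)
a=cv2.imread
t=snap("top","top0"); s=snap("side","side0")
for c in ["top","side"]:
    print(c,np.array(vision.camera_model(c)["world_from_camera"])[:3])
for n in ["turntable_axis","turntable","scoop","stain_remover","softener","starch_can","peg_jar","detergent_jug","dosing_cup","scrub_brush"]:
    try: print(n,[(round(b["conf"],2),np.round(b["rect"])) for b in boxes_of("top",n)][:7])
    except Exception as e: print(n,e)
o=bot.get_obs(); print(o["eef_pos"],o["tool_rot"],o["clock"],o["grip_width"])
E
```

```text
top [[ 0.027 -0.984  0.175  0.391]
 [-1.    -0.027  0.005  0.021]
 [ 0.    -0.175 -0.985  1.453]]
side [[-0.896 -0.327  0.301  0.267]
 [-0.444  0.633 -0.634  0.779]
 [ 0.017 -0.702 -0.712  0.937]]
turntable_axis [(0.23, array([311., 208.,  94., 100.]))]
turntable [(0.55, array([311., 206.,  98., 100.]))]
scoop [(0.88, array([309., 206.,  96., 102.]))]
stain_remover [(0.59, array([307., 180.,  19.,  22.]))]
softener [(0.83, array([316., 228.,  18.,  21.]))]
starch_can [(0.61, array([288., 206.,  20.,  17.]))]
peg_jar [(0.92, array([338., 200.,  21.,  19.]))]
detergent_jug [(0.65, array([216., 193.,  31.,  37.]))]
dosing_cup [(0.63, array([399., 239.,  18.,  22.]))]
scrub_brush [(0.96, array([245., 135.,  34.,  40.])), (0.5, array([336., 200.,  23.,  23.]))]
[ 0.203 -0.457  0.231] [0.978 0.207 0.    0.   ] 0.6 0.08533997990920013
```

View pics/top0.png

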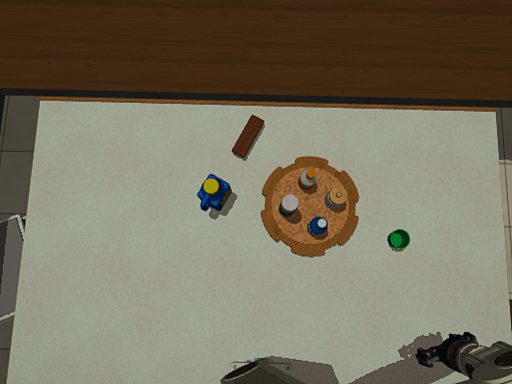

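View pics/side0.png

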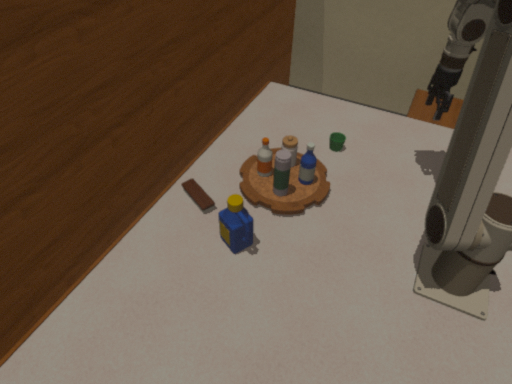

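The top view shows the tray centred near (310,206), with the stain remover at the far side (310,174–185), about half a turn from the front. The jug is at (212,192), the brush at (248,137) and the cup at (399,239), all clear of the rim. The side view agrees. Next I'll rectify the tray plane to fit the axis and scoop angles.

```bash
cat >> h.py <<'E'
from scipy.optimize import least_squares
def trayfit(im,c0):
    hsv=cv2.cvtColor(im,cv2.COLOR_RGB2HSV)
    m=((hsv[...,1]>90)&(hsv[...,0]<22)).astype(np.uint8)
    n,l,st,ce=cv2.connectedComponentsWithStats(m)
    u,v=proj("top",[*c0,.03]); 
    k=min((i for i in range(1,n) if st[i,4]>1500 and st[i,4]<20000),key=lambda i:np.hypot(*(ce[i]-[u,v])))
    cs,_=cv2.findContours((l==k).astype(np.uint8),cv2.RETR_EXTERNAL,cv2.CHAIN_APPROX_NONE)
    c=max(cs,key=len)[:,0]
    P=np.array([at("top",a,b,.03)[:2] for a,b in c])
    def model(p,full=False):
        d=P-p[:2]; r=np.hypot(*d.T); th=np.arctan2(d[:,1],d[:,0])
        x=(th-p[2]+np.pi/6)%(np.pi/3)-np.pi/6   # distance from scoop centre
        s=1/(1+np.exp((np.abs(x)*155-25)/2))
        return r-(.1645+p[3]-.015*s)
    best=min((least_squares(model,[*c0,a,0],loss="soft_l1",f_scale=.003) for a in np.arange(0,np.pi/3,.17)),key=lambda r:r.cost)
    return best.x,np.sqrt(np.mean(best.fun**2))
E
python3 - <<'E'
from h import *
np.set_printoptions(precision=4,suppress=True)
im=cv2.cvtColor(cv2.imread("pics/top0.png"),cv2.COLOR_BGR2RGB)
x,e=trayfit(im,at("top",310,206,.03)[:2]); print(x,e,"base bearing",np.degrees(np.arctan2(-x[1],-x[0])), "scoops",np.degrees(x[2])%60)
for n,u,v,z in [("jug",212,187,.19),("cup",399,239,.05),("brushA",258,118,.034),("brushB",239,154,.034),("cap",310.5,174,.18),("soft",321,224,.19),("can",290,203,.195),("jar",338,196,.15)]:
    p=at("top",u,v,z); d=p[:2]-x[:2]; print(n,p,np.hypot(*d),np.degrees(np.arctan2(d[1],d[0])))
# upscale view, with overlay
s=im[145:265,250:370][:,:,::-1]; s=cv2.resize(s,None,fx=5,fy=5,interpolation=cv2.INTER_CUBIC)
for k in range(6):
    a=x[2]+k*np.pi/3; u,v=proj("top",[x[0]+.155*np.cos(a),x[1]+.155*np.sin(a),.032]); cv2.circle(s,(int((u-249.5)*5),int((v-144.5)*5)),4,(0,0,255),-1)
cv2.imwrite("pics/ov0.png",s)
E
```

```text
[ 0.5965 -0.1491  0.4883 -0.0012] 0.0017245292869690625 base bearing 165.96594206441662 scoops 27.976774297215048
jug [0.6184 0.1576 0.19  ] 0.3074983185214924 85.9175632710524
cup [ 0.4909 -0.4336  0.05  ] 0.3034905726244049 -110.3649744957426
brushA [0.8893 0.0288 0.034 ] 0.3425805893460317 31.279184805465466
brushB [0.7613 0.0891 0.034 ] 0.28963984514620705 55.31544325751316
cap [ 0.6677 -0.1333  0.18  ] 0.07290579732838068 12.540152347645643
soft [ 0.5181 -0.1634  0.19  ] 0.07970081262255398 -169.69545746884057
can [ 0.5764 -0.0722  0.195 ] 0.07944582826342483 104.65895362034023
jar [ 0.6084 -0.2205  0.15  ] 0.07238656353476851 -80.52931321621602
```

View pics/ov0.png

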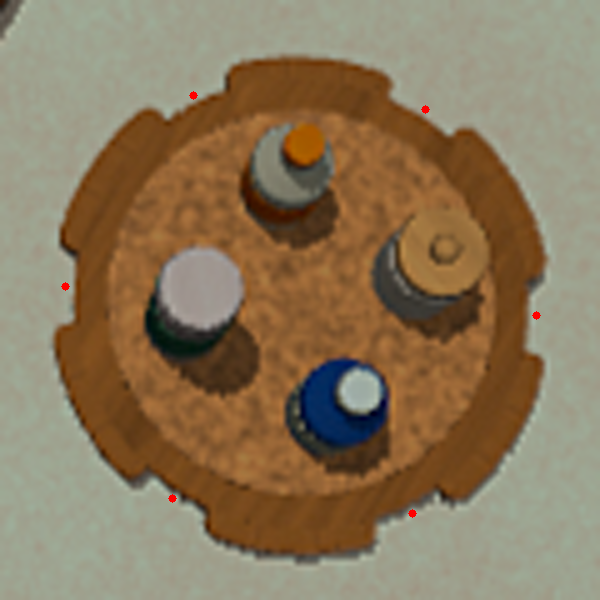

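The model fits well: the axis is at (0.597,-0.149), the scoops sit at 28°+60k and the stain remover is at about 13°. The front is at 166°, so the tray has to turn about +153° CCW. One push from the 88° scoop should cover it.

```bash
cat >> h.py <<'E'
from scipy.spatial.transform import Rotation as R
def to(p,b):  # shift (cm) and twist from current pose to p with tool x at bearing b deg
    o=bot.get_obs(); r=R.from_quat(o["tool_rot"]); M=r.as_matrix()
    b0=np.degrees(np.arctan2(M[1,0],M[0,0])); tw=-((b-b0+180)%360-180)
    print(np.round(M.T@(np.array(p)-o["eef_pos"])*100,2),"twist",round(np.radians(tw),3),"b0",round(b0,1),"t",o["clock"])
C=np.array([.5965,-.1491])
def rim(th,r=.166,z=.017):
    a=np.radians(th); return [C[0]+r*np.cos(a),C[1]+r*np.sin(a),z]
E
python3 -c "
from h import *
to([.36,.02,.25],88); to(rim(88,z=.25),88); print(rim(88))"
```

```text
[ 33.72 -37.22  -1.87] twist -1.118 b0 23.9 t 0.6
[ 55.73 -27.1   -1.87] twist -1.118 b0 23.9 t 0.6
[np.float64(0.6022933164526152), np.float64(0.016798877285169905), 0.017]
```

{"method": "send_rows", "body": {"motion": "1 0 0 -2 0; 1 33.7 -37.2 -2 -1.118; 1 33.7 -37.2 -2 -1.118; 1 33.7 -37.2 -2 -1.118; 1 33.7 -37.2 -2 -1.118"}}

```text
clock: 1.1
eef_pos: [0.2656, -0.2654, 0.2514]
tool_rot: [0.872, 0.489, 0.0, 0.0]
ft_force: [0.8, 1.5, -0.1]
grip_width: 0.0126
grasp_force: 0.0
```

```bash
python3 -c "
from h import *
print(bot.get_obs()['eef_pos']); to([.36,.02,.25],88)"
```

```text
[ 0.26564178 -0.26543479  0.25138786]
[29.28 -6.82  0.14] twist -0.513 b0 58.6 t 1.1
```

{"method": "send_rows", "body": {"motion": "1 29.3 -6.8 0 -0.513; 1 29.3 -6.8 0 -0.513; 1 29.3 -6.8 0 -0.513; 1 29.3 -6.8 0 -0.513; 1 29.3 -6.8 0 -0.513"}}

```text
clock: 1.6
eef_pos: [0.3456, -0.0282, 0.2518]
tool_rot: [0.721, 0.693, 0.001, 0.001]
ft_force: [2.2, -0.1, 0.5]
grip_width: -0.0001
grasp_force: 0.0
```

```bash
python3 -c "
from h import *
to(rim(88,z=.25),88)"
```

```text
[ 5.5  25.48  0.22] twist -0.004 b0 87.8 t 1.6
```

{"method": "send_rows", "body": {"motion": "1 5.5 10 0 0; 1 5.5 25.5 0 0; 1 5.5 25.5 0 0; 1 5.5 25.5 0 0; 1 5.5 25.5 0 0"}}

```text
clock: 2.1
eef_pos: [0.5908, 0.0138, 0.2512]
tool_rot: [0.721, 0.693, 0.0, 0.0]
ft_force: [0.1, -0.1, 1.2]
grip_width: 0.0001
grasp_force: 0.0
```

```bash
python3 -c "
from h import *
to(rim(88,z=.06),88)"
```

```text
[ 0.34  1.13 19.12] twist -0.004 b0 87.7 t 2.1
```

{"method": "send_rows", "body": {"motion": "1 0 0 0 0; 1 0 0 5 0; 1 0 0 10 0; 1 0 0 15 0; 1 0 0 15 0"}}

```text
clock: 2.6
eef_pos: [0.5817, 0.013, 0.0938]
tool_rot: [0.721, 0.693, -0.006, -0.006]
ft_force: [-1.4, -0.4, -0.4]
grip_width: 0.0004
grasp_force: 0.0
```

Run:
```python
from h import *
to(rim(88,z=.06),88); to(rim(88),88)
im=snap("top","top1"); x,e=trayfit(im,C); print(x,e,np.degrees(x[2])%60)
p=bot.get_obs()["eef_pos"]; s=cv2.resize(im[145:265,250:370][:,:,::-1],None,fx=5,fy=5,interpolation=cv2.INTER_CUBIC)
u,v=proj("top",p); cv2.circle(s,(int((u-249.5)*5),int((v-144.5)*5)),3,(0,0,255),-1); cv2.imwrite("pics/ov1.png",s)
```

```text
[0.47 2.1  3.35] twist -0.005 b0 87.7 t 2.6
[0.47 2.17 7.65] twist -0.005 b0 87.7 t 2.6
[ 0.59776099 -0.17853264  0.15985445 -0.01849863] 0.02556968362446887 9.158985185846069
```

View pics/ov1.png

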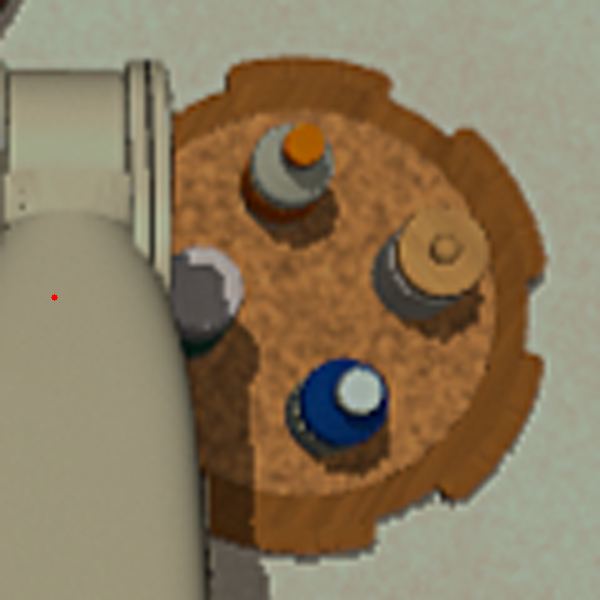

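The arm's wrist covers the left of the tray and, in projection, overlaps the can, so I need to check how far it is above the can before going lower.

Run:
```python
from h import *
im=snap("side","side1"); s=cv2.resize(im[50:270,150:450][:,:,::-1],None,fx=2.6,fy=2.6,interpolation=cv2.INTER_CUBIC); cv2.imwrite("pics/s1.png",s)
o=bot.get_obs(); print(o["eef_pos"],o["joint_pos"]); to(rim(88,z=.09),88)
```

```text
[0.5882078  0.01314153 0.10173447] [2.23245085e-02 4.97197864e-01 3.42439009e-02 1.10958288e+00
 2.60008697e-05 1.63321860e+00]
[0.42 1.39 1.17] twist -0.005 b0 87.7 t 2.7
```

View pics/s1.png

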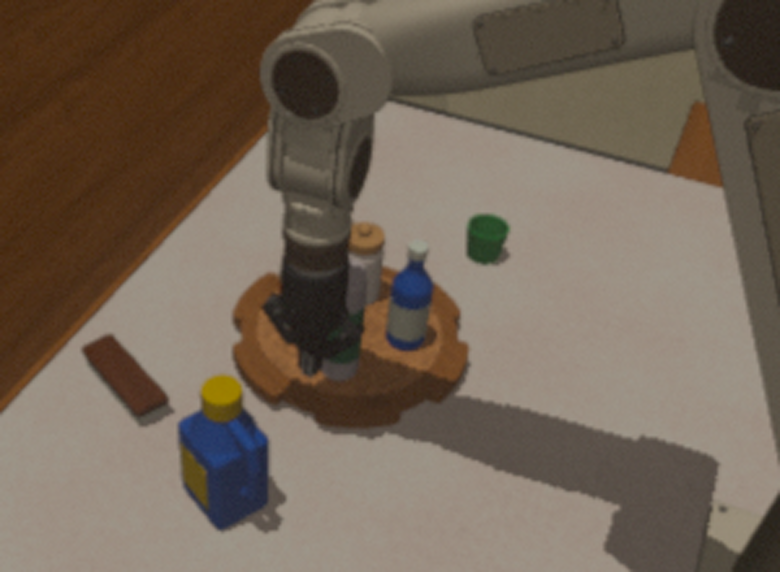

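The wrist and forearm ride well above the bottles, and only the slim gripper is at their height. I'll fine-align above the scoop before lowering.

{"method": "send_rows", "body": {"motion": "1 0.4 1.4 1.2 0; 1 0.4 1.4 1.2 0; 1 0.4 1.4 1.2 0; 1 0.4 1.4 1.2 0"}}

```text
clock: 3.1
eef_pos: [0.6042, 0.0166, 0.0919]
tool_rot: [0.721, 0.693, 0.001, 0.001]
ft_force: [-0.7, 0.9, -0.5]
grip_width: -0.0003
grasp_force: 0.0
```

```bash
python3 -c "
from h import *
to(rim(88),88)"
```

```text
[ 0.01 -0.22  7.49] twist -0.005 b0 87.7 t 3.1
```

{"method": "send_rows", "body": {"motion": "1 0 -0.1 2 0; 1 0 -0.1 4 0; 1 0 -0.1 6 0; 1 0 -0.1 7.4 0; 1 0 -0.1 7.4 0"}}

```text
clock: 3.6
eef_pos: [0.6005, 0.0166, 0.0139]
tool_rot: [0.721, 0.693, -0.001, -0.001]
ft_force: [0.5, -0.1, -1.2]
grip_width: -0.0002
grasp_force: 0.0
```

{"method": "send_rows", "body": {"motion": "1 0 0 0 0; 1 0 0 0 0"}}

```text
clock: 3.8
eef_pos: [0.6032, 0.0167, 0.0167]
tool_rot: [0.721, 0.693, 0.001, 0.001]
ft_force: [-0.1, 0.7, 1.1]
grip_width: -0.0
grasp_force: 0.0
```

```bash
python3 -c "
from h import *
to(rim(88),88)"
```

```text
[ 0.   -0.09 -0.03] twist -0.005 b0 87.7 t 3.8
```

{"method": "send_rows", "body": {"motion": "1 0 -0.29 0 -0.017; 1 -0.01 -0.58 0 -0.035; 1 -0.02 -0.87 0 -0.052; 1 -0.06 -1.45 0 -0.087; 1 -0.16 -2.31 0 -0.14"}}

```text
clock: 4.3
eef_pos: [0.5794, 0.0161, 0.0157]
tool_rot: [0.67, 0.742, 0.001, 0.001]
ft_force: [-0.1, -0.5, -0.5]
grip_width: 0.0002
grasp_force: 0.0
```

{"method": "send_rows", "body": {"motion": "1 -0.04 -1.16 0 -0.07; 1 -0.16 -2.31 0 -0.14; 1 -0.36 -3.45 0 -0.209; 1 -0.64 -4.58 0 -0.279; 1 -1 -5.68 0 -0.349"}}

```text
clock: 4.8
eef_pos: [0.5229, 0.0004, 0.0156]
tool_rot: [0.53, 0.848, 0.0, 0.0]
ft_force: [1.4, -1.0, 0.1]
grip_width: -0.0001
grasp_force: 0.1
```

```bash
cat >> h.py <<'E'
def pol():
    o=bot.get_obs(); d=o["eef_pos"][:2]-C; M=R.from_quat(o["tool_rot"]).as_matrix()
    print("r",round(np.hypot(*d),4),"th",round(np.degrees(np.arctan2(d[1],d[0])),2)," x bearing",round(np.degrees(np.arctan2(M[1,0],M[0,0])),1),"z",round(o["eef_pos"][2],4),o["clock"],o["ft_force"])
E
python3 - <<'E'
from h import *
pol(); im=snap("top","top2")
for n in ["stain_remover","softener","peg_jar","starch_can"]: print(n,[(round(b["conf"],2),np.round(b["rect"],1)) for b in boxes_of("top",n)][:2])
E
```

```text
r 0.1667 th 116.2  x bearing 115.9 z 0.0156 4.8 [ 1.44478893 -1.00934894  0.11471318]
stain_remover [(0.68, array([299.4, 185.1,  20.1,  19.9]))]
softener [(0.59, array([325.8, 225. ,  22. ,  23.8]))]
peg_jar [(0.72, array([329.9, 188.6,  21.8,  22.9]))]
starch_can [(0.81, array([295.5, 215.4,  18. ,  16.1]))]
```

The tray is turning and the supplies are riding along, so I'll keep pushing.

{"method": "send_rows", "body": {"motion": "1 -0.04 -1.16 0 -0.07; 1 -0.16 -2.31 0 -0.14; 1 -0.36 -3.45 0 -0.209; 1 -0.64 -4.58 0 -0.279; 1 -1 -5.68 0 -0.349"}}

```text
clock: 5.55
eef_pos: [0.4773, -0.0332, 0.0155]
tool_rot: [0.376, 0.927, 0.0, 0.001]
ft_force: [-0.7, -0.5, 0.2]
grip_width: 0.0001
grasp_force: 0.0
```

{"method": "send_rows", "body": {"motion": "1 -0.04 -1.16 0 -0.07; 1 -0.16 -2.31 0 -0.14; 1 -0.36 -3.45 0 -0.209; 1 -0.64 -4.58 0 -0.279; 1 -1 -5.68 0 -0.349"}}

```text
clock: 6.05
eef_pos: [0.4448, -0.081, 0.0155]
tool_rot: [0.209, 0.978, 0.0, 0.001]
ft_force: [-0.0, -0.2, 0.5]
grip_width: -0.0004
grasp_force: 0.1
```

Run:
```python
from h import *
pol()
```

```text
r 0.1662 th 155.84  x bearing 155.9 z 0.0155 6.05 [-0.00191017 -0.16245162  0.54602551]
```

{"method": "send_rows", "body": {"motion": "1 -0.04 -1.16 0 -0.07; 1 -0.16 -2.31 0 -0.14; 1 -0.36 -3.45 0 -0.209; 1 -0.64 -4.58 0 -0.279; 1 -1 -5.68 0 -0.349"}}

```text
clock: 6.55
eef_pos: [0.4306, -0.1371, 0.0154]
tool_rot: [0.036, 0.999, 0.0, 0.0]
ft_force: [0.3, 1.1, -0.0]
grip_width: -0.0001
grasp_force: 0.1
```

{"method": "send_rows", "body": {"motion": "1 -0.04 -1.16 0 -0.07; 1 -0.16 -2.31 0 -0.14; 1 -0.36 -3.45 0 -0.209; 1 -0.64 -4.58 0 -0.279; 1 -1 -5.68 0 -0.349"}}

```text
clock: 7.05
eef_pos: [0.4363, -0.1947, 0.0154]
tool_rot: [-0.138, 0.99, 0.0, 0.0]
ft_force: [0.2, 0.4, -0.0]
grip_width: 0.0
grasp_force: 0.1
```

{"method": "send_rows", "body": {"motion": "1 -0.04 -1.16 0 -0.07; 1 -0.16 -2.31 0 -0.14; 1 -0.36 -3.45 0 -0.209; 1 -0.64 -4.58 0 -0.279; 1 -1 -5.68 0 -0.349"}}

```text
clock: 7.55
eef_pos: [0.4613, -0.2466, 0.0153]
tool_rot: [-0.308, 0.951, -0.0, 0.0]
ft_force: [-0.4, 1.4, -0.4]
grip_width: -0.0001
grasp_force: 0.1
```

Run:
```python
from h import *
pol()
```

```text
r 0.1667 th -144.19  x bearing -144.2 z 0.0153 7.55 [-0.35796337  1.41967973 -0.3690491 ]
```

{"method": "send_rows", "body": {"motion": "1 -0.04 -1.16 0 -0.07; 1 -0.16 -2.31 0 -0.14; 1 -0.36 -3.45 0 -0.209; 1 -0.57 -4.3 0 -0.262; 1 -0.73 -4.85 0 -0.297"}}

```text
clock: 8.05
eef_pos: [0.4962, -0.282, 0.0153]
tool_rot: [-0.444, 0.896, -0.0, 0.0]
ft_force: [-0.6, 1.2, 0.2]
grip_width: -0.0001
grasp_force: 0.2
```

{"method": "send_rows", "body": {"motion": "1 0 0 0 0; 1 0 0 0 0; 1 0 0 0 0"}}

```text
clock: 8.35
eef_pos: [0.4946, -0.281, 0.0152]
tool_rot: [-0.444, 0.896, 0.0, -0.0]
ft_force: [-0.2, -0.5, 0.5]
grip_width: 0.0003
grasp_force: 0.0
```

Run:
```python
from h import *
pol(); im=snap("top","top3")
for n in ["stain_remover","softener","peg_jar","starch_can"]: print(n,[(round(b["conf"],2),np.round(b["rect"],1)) for b in boxes_of("top",n)][:2])
h=cv2.cvtColor(im,cv2.COLOR_RGB2HSV); m=((h[...,0]<18)&(h[...,1]>200)&(h[...,2]>170)); 
n,l,s,c=cv2.connectedComponentsWithStats(m.astype(np.uint8)); print([(s[i],c[i]) for i in range(1,n) if s[i][4]>8])
s=cv2.resize(im[145:285,240:380][:,:,::-1],None,fx=4.2,fy=4.2,interpolation=cv2.INTER_CUBIC); cv2.imwrite("pics/ov3.png",s)
```

```text
r 0.1666 th -127.69  x bearing -127.3 z 0.0152 8.35 [-0.15648696 -0.52808909  0.51063316]
stain_remover [(0.62, array([301.4, 224. ,  19.9,  23. ]))]
softener [(0.53, array([322.8, 184.1,  19.9,  21.9])), (0.21, array([303.2, 224.8,  20.2,  20.5]))]
peg_jar [(0.53, array([290.9, 190.6,  18.3,  21.1]))]
starch_can [(0.87, array([339.9, 213.2,  33.6,  16.2]))]
[(array([301, 216,   7,   7,  22], dtype=int32), array([303.86363636, 219.18181818]))]
```

View pics/ov3.png

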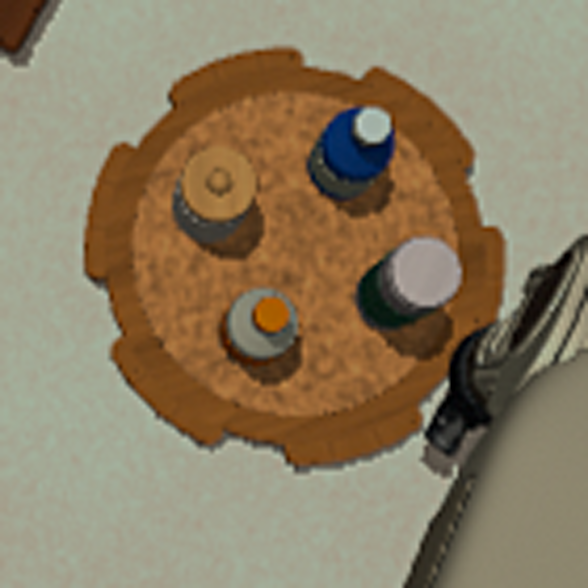

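The supplies are upright and the stain remover's cap is at (304,219), short of the front. The fingertip is in its scoop at lower right, clear of the can. I'll compute the remaining angle.

```bash
cat >> h.py <<'E'
def cap(im):
    h=cv2.cvtColor(im,cv2.COLOR_RGB2HSV); m=((h[...,0]<18)&(h[...,1]>200)&(h[...,2]>170))
    n,l,s,c=cv2.connectedComponentsWithStats(m.astype(np.uint8)); k=[i for i in range(1,n) if s[i][4]>8 and 250<c[i][0]<370 and 150<c[i][1]<260]
    k=max(k,key=lambda i:s[i][4]); d=at("top",*c[k],.183)[:2]-C; print("cap r",np.hypot(*d),"bearing",np.degrees(np.arctan2(d[1],d[0])), "front",np.degrees(np.arctan2(-C[1],-C[0])))
E
python3 - <<'E'
from h import *
for n in ["top0","top3"]:
    im=cv2.imread(f"pics/{n}.png")[:,:,::-1].copy(); cap(im)
    x,e=trayfit(im,C); print(x,e,np.degrees(x[2])%60)
E
```

```text
Traceback (most recent call last):
  File "h.py", line 44, in cap
    k=max(k,key=lambda i:s[i][4]); d=at("top",*c[k],.183)[:2]-C; print("cap r",np.hypot(*d),"bearing",np.degrees(np.arctan2(d[1],d[0])), "front",np.degrees(np.arctan2(-C[1],-C[0])))
ValueError: max() iterable argument is empty
```

```bash
sed -i 's/>200)&(h\[...,2\]>170)/>200)\&(h[...,2]>150)/' h.py
python3 - <<'E'
from h import *
for n in ["top3","top0"]:
    im=cv2.imread(f"pics/{n}.png")[:,:,::-1].copy()
    x,e=trayfit(im,C); print(x,e,np.degrees(x[2])%60); cap(im)
E
```

```text
[ 0.59666519 -0.14871705 -0.20000306 -0.00132447] 0.0029862089513180276 48.54066894771584
cap r 0.07337195260854137 bearing 152.62857061602384 front 165.9660166314575
[ 0.59649674 -0.14910001  0.48828678 -0.00120291] 0.0017245291501740685 27.976771759926816
cap r 0.07469728043540722 bearing 12.414503256219547 front 165.9660166314575
```

{"method": "send_rows", "body": {"motion": "1 -0.01 -0.58 0 -0.035; 1 -0.06 -1.45 0 -0.087; 1 -0.2 -2.6 0 -0.157; 1 -0.36 -3.45 0 -0.209; 1 -0.45 -3.85 0 -0.234"}}

```text
clock: 9.1
eef_pos: [0.5288, -0.3014, 0.0154]
tool_rot: [-0.546, 0.838, -0.0, 0.0]
ft_force: [-0.1, 0.3, 0.2]
grip_width: -0.0001
grasp_force: 0.0
```

{"method": "send_rows", "body": {"motion": "1 0 0 0 0; 1 0 0 0 0; 1 0 0 0 0; 1 0 0.4 0 0; 1 0 0.8 0 0"}}

```text
clock: 9.6
eef_pos: [0.5203, -0.2975, 0.0153]
tool_rot: [-0.546, 0.838, 0.0, -0.0]
ft_force: [-0.2, 0.3, 0.4]
grip_width: 0.0003
grasp_force: 0.0
```

Run:
```python
from h import *
pol(); im=snap("top","top4"); cap(im); x,e=trayfit(im,C); print(x,e,np.degrees(x[2])%60)
```

```text
r 0.1668 th -117.18  x bearing -113.9 z 0.0153 9.6 [-0.21013333  0.3280699   0.4381866 ]
cap r 0.0734975163984991 bearing 165.74667356718138 front 165.9660166314575
[ 0.59661908 -0.14892919  1.07140716 -0.00130014] 0.0021653802727333426 1.3871083600732135
```

The stain remover's bearing is 165.7° and the front is 166.0°. Now I'll retreat straight up.

{"method": "send_rows", "body": {"motion": "1 0.2 0 -1 0; 1 0.3 0 -3 0; 1 0.5 0 -6 0; 1 0.5 0 -10 0; 1 0.5 0 -14 0"}}

```text
clock: 10.15
eef_pos: [0.5184, -0.3024, 0.1572]
tool_rot: [-0.545, 0.838, 0.0, -0.0]
ft_force: [0.3, -1.1, -0.4]
grip_width: -0.0001
grasp_force: 0.0
```

{"method": "send_rows", "body": {"motion": "1 1 0 -4 0; 1 2 0 -8 0; 1 4 0 -10 0; 1 6 0 -10 0; 1 6 0 -10 0"}}

```text
clock: 10.65
eef_pos: [0.4939, -0.3596, 0.2574]
tool_rot: [-0.544, 0.839, -0.002, 0.0]
ft_force: [-0.2, 0.5, -0.7]
grip_width: -0.0
grasp_force: 0.0
```

{"method": "send_rows", "body": {"motion": "1 0 0 0 0; 1 0 0 0 0; 1 0 0 0 0; 1 0 0 0 0; 1 0 0 0 0"}}

```text
clock: 11.15
eef_pos: [0.4947, -0.3567, 0.255]
tool_rot: [-0.546, 0.838, 0.0, -0.0]
ft_force: [-0.3, -0.1, -0.5]
grip_width: 0.0001
grasp_force: 0.0
```

Run:
```python
from h import *
pol(); im=snap("top","top5"); cap(im)
cv2.imwrite("pics/ov5.png",cv2.resize(im[90:290,160:430][:,:,::-1],None,fx=2.9,fy=2.9,interpolation=cv2.INTER_CUBIC))
```

```text
r 0.2312 th -116.12  x bearing -113.8 z 0.255 11.15 [-0.25749225 -0.09124734 -0.50130856]
cap r 0.07332045890232082 bearing 165.64311379512827 front 165.9660166314575
```

View pics/ov5.png

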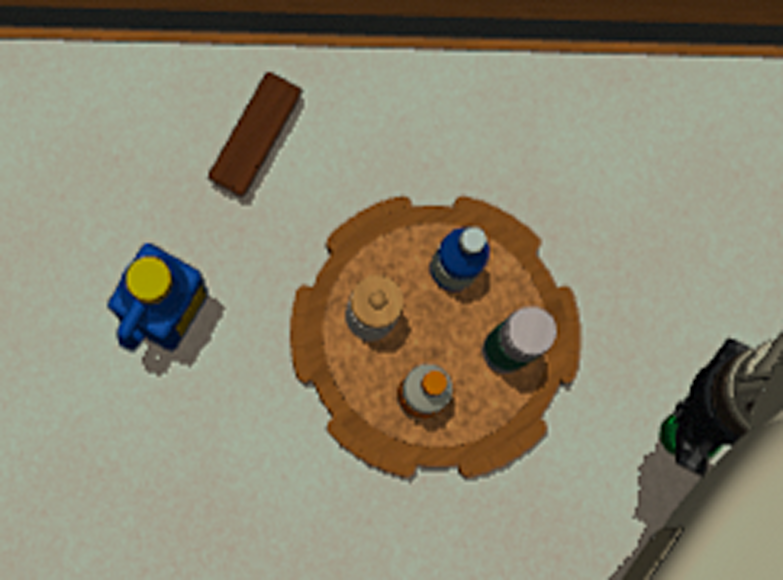

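The stain remover stands at the front, all four supplies are upright, the jug and brush haven't moved, and the gripper hovers clear above the cup. I'm handing the job in.

```bash
python3 -c "
from h import *
print(workorder.job_done())"
```

```text
the job is handed in; nothing more can be done
None
```

I turned the turntable about 153° counter-clockwise with one push in a rim scoop. The stain remover now stands within about 0.5° of the front, the four supplies are upright, the jug and brush look unmoved (the arm partly hid the cup), and the job is handed in; no verdict came back.

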